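Power up the stall blender, mesh the cup and hold it running

TASK

Get the drinks stall's blender running: first pull the red stop knob all the way up to release it, then set the steel blending cup, black collar down, into the ring of the blender base, turned so that its four orange tabs drop into the four slots, and press it fully down against the sprung start plate. Finish while still holding the cup firmly down, with the knob left up and the juice bottle, yogurt bottle and tumbler left standing where they are.

Things in the scene. Friction and masses are not known exactly. Their poses are not given: they have to be found in the camera images.
- blender: Fixed white round blender base, 132 mm across the foot, 85 mm high, at any yaw. Origin: centre of its underside, on the work surface; z up. On top a black ring whose four slots lie along this body's +x, -x, +y and -y axes.
- ring (a point): Centre of the blender ring's upper rim, 85 mm above the work surface, axes as the blender's. Bore 69 mm diameter, with the steel start plate inside. Four straight slots, open at the top, each 12 mm wide, reach out from the bore to radius 43 mm along +x, -x, +y, -y; an orange patch on the white rim marks each.
- start_plate (a joint): Sprung steel plate (60 mm disc) in the ring's bore; metres it is pushed down: 0 at rest (its face 18 mm below the ring's rim, 67 mm above the work surface), 0.006 fully down at its stop. The spring is preloaded: it starts to move at about 5 N (the cup's own weight does not move it) and takes about 11 N in all to reach the stop; let go, it springs back.
- cup: Loose blending cup, 120 mm high, 0.18 to 0.32 kg, standing on its black collar. Origin: centre of its underside; z up. Collar 62 mm diameter up to 26 mm, lower edge tapered to 57 mm. From 30 to 114 mm a plain steel cylinder of 54 mm diameter (grip it there), above it a closed flat bevelled top.
- tabs (a point): On the cup's axis, 13 mm above its underside, axes as the cup's, at mid-height of four orange round-nosed tabs: along +x, -x, +y, -y, 8 mm wide, out to radius 39 mm, from 8 to 18 mm above the underside. All alike: it meshes at every quarter turn. The collar enters the ring 8 mm deep at any yaw; then the tabs rest on the rim until they are over the slots (2 mm play each side).
- stop_box: Fixed yellow switch box, 74 x 74 mm, 55 mm high, with the red stop knob on top. Origin: centre of its underside, on the work surface.
- stop_knob (a joint): Red mushroom stop knob that slides straight up out of the yellow box: metres pulled up, near 0 at the start (pushed in), 0.014 fully out at its stop. Stiff: about 4 N of friction; it stays where it is left.
- knob_head (a point): Centre of the red knob's head (a disc of 34 mm diameter, 19 mm thick, axis vertical); it moves with the knob. With the knob pushed in it is 86.5 mm above the work surface; the head's underside is then 22 mm above the box's top, and a steel stem of 18 mm diameter lies below it.
- juice_bottle: Loose pink juice bottle with a white cap, 54 mm diameter, 150 mm high; bystander. Origin: centre of its underside.
- yogurt_bottle: Loose small white yogurt bottle with a blue cap, 46 mm diameter, 95 mm high; bystander. Origin: centre of its underside.
- tumbler: Loose blue tumbler, 68 mm across the rim, 85 mm high; bystander. Origin: centre of its underside.

How it is judged:
On the way, in this order (a step that is already met when the one before it is completed fails the run):
1. the stop knob is pulled up (at least 11 mm) while the cup is not yet in the ring (value of joint stop_knob above 0.011 m and (horizontal distance between cup and blender above 0.05 m or z of cup in the frame of blender above 0.09 m)), for 0.1 s.
2. the cup sits in the ring with its tabs in the slots, down to the start plate (z of cup in the frame of blender between 0.05 and 0.069 m and horizontal distance between cup and blender below 0.005 m and angle between cup's own z axis and vertical below 0.08 rad), for 0.1 s.
At the end, for the whole second after the job is handed in: Knob out by over 11 mm; cup upright (0.08 rad), centred in the ring (5 mm), tabs in the slots, still; the fingers bear on it (over 2 N) and press it on the blender (over 6 N), the start plate down by over 4.5 of its 6 mm, all through the last second (value of joint stop_knob above 0.011 m and value of joint start_plate above 0.0045 m and z of cup in the frame of blender between 0.055 and 0.065 m and horizontal distance between cup and blender below 0.005 m and angle between cup's own z axis and vertical below 0.08 rad and contact force between the fingers and cup above 2 N and contact force between cup and blender above 6 N and linear speed of cup below 0.01 m/s); the arm keeps its last pose, push and grip.
It fails at once if the juice bottle is pushed more than 30 mm from its place or tipped over (distance of juice_bottle from where it was at the start of the episode above 0.03 m or angle between juice_bottle's own z axis and vertical above 0.5 rad).
It fails at once if the yogurt bottle is pushed more than 30 mm from its place or tipped over (distance of yogurt_bottle from where it was at the start of the episode above 0.03 m or angle between yogurt_bottle's own z axis and vertical above 0.5 rad).
It fails at once if the tumbler is pushed more than 30 mm from its place or tipped over (distance of tumbler from where it was at the start of the episode above 0.03 m or angle between tumbler's own z axis and vertical above 0.5 rad).
It also fails if it takes over 50 s, if anything falls off the work surface, if the arm or the gripper's body presses on something with over 40 N, if the wrist force passes 120 N, or if a joint passes its speed limit or range.

ROBOT

A 7-joint arm with a two-finger parallel gripper is mounted at the origin on the work surface. World frame = base frame: x ahead of the robot, y to its left, z up, the work surface at z = 0. Lengths are in m, angles in rad, forces in N, time in s.
With the tool pointing down it reaches from about 0.425 to 0.925 m from the base axis. Payload 6.8 kg.
Tool frame: the origin (TCP) lies midway between the tips of the shut fingers; the grasp point (between the pads) lies 19 mm behind it; z points along the fingers, x is the direction in which the jaws open and shut, and the axes are right-handed (so a half turn about z gives the same grasp; the last joint's range is limited). The gripper opens to 85 mm and grips with 20 to 120 N. Pads are 22 mm wide; open, the fingers measure 114 mm over their backs; the gripper's body (76 mm by 85 mm) begins 54 mm behind the grasp point. The pads swing forward as they close: fully open they stand 13 mm farther back than shut.
Start: joints at [-1.304, 0.477, 0.022, 1.555, -0.011, 1.109, -0.083], TCP at [0.247, 0.628, 0.231] pointing down, gripper open.
Joint ranges: [-2.96, 2.96], [-0.34, 2.1], [-1.41, 1.46], [0.24, 2.44], [-1.37, 4.51], [0.17, 1.92], [-2.96, 2.96]. Speed limits (rad/s): [2.39, 2.39, 3.14, 3.14, 3.14, 3.14, 3.14].

INTERFACE

Orientations are given as a unit quaternion [w, x, y, z].
In Python, from station import * gives the robot as it stands.
- The arm moves only by the shell command python3 -m handwheel 'ROWS' [FORCE]. ROWS is JSON, a list of rows, each an object of numbers: "grip": the finger opening in cm, from 0 to 8.54; "tx", "ty", "tz": the shift along the tool's x, y, z in cm; "yaw": the turn about the tool's z in degrees. In form: [{"grip": .., "tx": .., "ty": .., "tz": .., "yaw": ..}, ...]. A call has 1 to 5 rows; each row shifts and turns the commanded pose from where the row before left it, along the tool's axes as they then stand; what a row does not reach is not made up. A row lasts 1/10 s, in which the tool goes at most 50 mm and 8.59 degrees, less where a joint would pass 70% of its speed; a pose out of reach is approached as far as the arm can. A call is refused whole if a number of a shift passes 5 or a number of a turn 8.59, either way. A call with a gripper value outside its range is refused whole. The fingers move at their own pace and stop on an object; FORCE is the grip in N (left out, the last holds). Time passes only in rows, so rows that do not move let the fingers close. It gives the time, the measured TCP pose, the force and the opening at its end, in the units of the state.
- get_obs(): the state, without advancing time (a new reading comes with each control period).
- read_camera(name): name is "side" or "top"; returns a dict with "image" (400x640x3 uint8, blue, green, red), "intrinsics" (3x3 intrinsics, pixels), "D" ([k1, k2, p1, p2, k3] as OpenCV has them; the pictures are not rectified), "position" and "attitude" of the camera in the world. Camera axes: x right, y down, z forward; pixel columns grow to the right and rows downward; lengths in m; the calibration is good to about 2 mm. A picture is of the moment at which its call begins. There is no depth.
- hand_in(): hands the job in, once; it reports no verdict.
The state is a dict: "t": time; "q": joint angles; "joint_vel": joint speeds; "joint_torque": joint torques, N m; "eef_pos": TCP position; "tool_rot": TCP orientation; "contact_force": force on the tool from outside, world axes, zero at the start; "torque": the same for the moment, N m; "gripper_width": opening from 0.0 (shut) to 1.0 (fully open).
Only numpy, scipy, OpenCV 4.12 (cv2) and the standard library are available. Lean on these libraries where they do the work, as an engineer would, in place of code of your own. Each camera call takes 0.05 s, during which the arm holds its last target. There are 200 camera calls.

## Working session

There is one attempt and no reset: what is moved stays moved. The work goes in short steps, Python scripts to look and compute and a shell command to move; the robot and the scene stay as the last step left them, time stands still between calls to the robot, and variables do not carry over. Pictures are saved under pics/ and viewed, about 8 in all and at most 12, crops included, and the job is handed in when it is done.

```bash
mkdir -p pics; ls; python3 - <<'E'
from station import *
import cv2
o=get_obs()
for k in ("t","q","eef_pos","tool_rot","gripper_width","contact_force"): print(k,o[k])
for n in ("top","side"):
    c=read_camera(n); cv2.imwrite(f"pics/{n}0.png",c["image"])
    print(n,c["intrinsics"],c["D"],c["position"],c["attitude"])
E
```

```text
pics
t 0.0
q [-1.30413786  0.47778055  0.02234152  1.55648323 -0.01150378  1.10930638
 -0.08310698]
eef_pos [0.24687416 0.62757764 0.23032545]
tool_rot [ 5.74955064e-04  8.26449138e-01  5.63010628e-01 -7.24177153e-04]
gripper_width 1.0008034434961217
contact_force [0.26085763 0.26816667 0.22895785]
top [[391.85143773   0.         317.34061327]
 [  0.         391.85143773 195.58818716]
 [  0.           0.           1.        ]] [-0.02756303  0.          0.          0.          0.        ] [ 0.45874488 -0.01056651  1.06021114] [ 0.04909241 -0.704285    0.7072011  -0.03793651]
side [[422.82105891   0.         322.46109851]
 [  0.         422.82105891 201.46109392]
 [  0.           0.           1.        ]] [-0.00581936  0.          0.          0.          0.        ] [ 0.15049447 -0.53508641  0.74314046] [-0.36628712  0.86869084 -0.30651881  0.13136282]
```

View pics/top0.png

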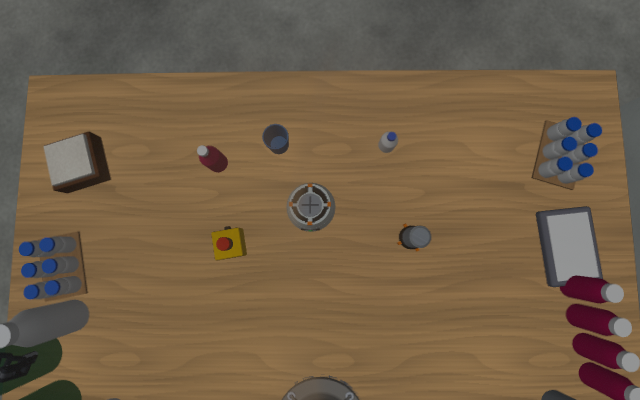

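View pics/side0.png

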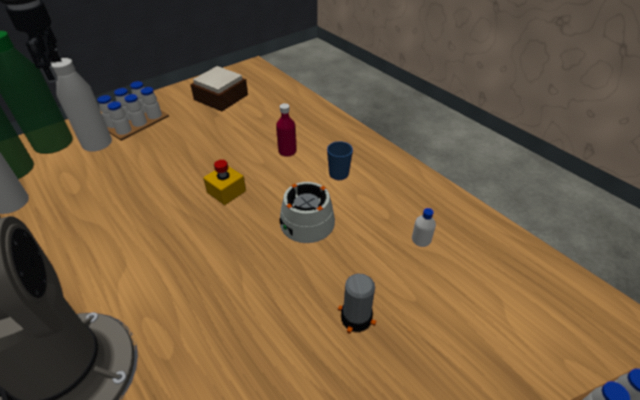

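The top view shows the knob at (224,244), the blender at (310,205) and the cup at (415,237), with orange tabs near (404,226). The bystanders are the juice bottle (212,158), tumbler (276,139) and yogurt bottle (388,142). The arm is clear of all of them. Next I'll measure the orange and red blobs.

```bash
cat > h.py <<'E'
from station import *
import cv2, numpy as np
from scipy.spatial.transform import Rotation as R
def rot(q): return R.from_quat([q[1],q[2],q[3],q[0]])
def ray(c,uv):
    p=cv2.undistortPoints(np.float64(uv).reshape(-1,1,2),c["intrinsics"],np.float64(c["D"])).reshape(-1,2)
    return np.asarray(c["position"]),rot(c["attitude"]).apply(np.c_[p,np.ones(len(p))])
def plane(c,uv,z):
    o,d=ray(c,uv); return o+d*((z-o[2])/d[:,2])[:,None]
def tri(c1,u1,c2,u2):
    o1,d1=ray(c1,u1);o2,d2=ray(c2,u2);d1=d1[0];d2=d2[0]
    s=np.linalg.lstsq(np.c_[d1,-d2],o2-o1,rcond=None)[0]
    a=o1+s[0]*d1;b=o2+s[1]*d2
    return (a+b)/2,np.linalg.norm(a-b)
def proj(c,P):
    r=rot(c["attitude"]).inv()
    return cv2.projectPoints(np.float64(P).reshape(-1,1,3),r.as_rotvec(),-r.apply(c["position"]),c["intrinsics"],np.float64(c["D"]))[0].reshape(-1,2)
def blobs(img,lo,hi,roi,amin=2):
    x0,y0,x1,y1=roi
    h=cv2.cvtColor(img[y0:y1,x0:x1],cv2.COLOR_BGR2HSV)
    m=cv2.inRange(h,lo,hi)
    n,l,s,ce=cv2.connectedComponentsWithStats(m)
    return [(ce[i]+[x0,y0],int(s[i,4])) for i in range(1,n) if s[i,4]>=amin]
E
python3 - <<'E'
from h import *
T=read_camera("top");S=read_camera("side")
OR=((3,150,110),(14,255,255))
for nm,c,rois in (("top",T,[(280,175,345,235),(390,215,440,260)]),("side",S,[(275,175,340,245),(330,270,385,340)])):
  for r in rois:
    print(nm,r)
    for ce,a in blobs(c["image"],*OR,r): print("  ",ce.round(1),a,plane(c,ce,.085)[0].round(4),plane(c,ce,.013)[0].round(4), cv2.cvtColor(c["image"],cv2.COLOR_BGR2HSV)[int(ce[1]+.5),int(ce[0]+.5)])
RED=((0,150,80),(8,255,255))
kt=[b for b in blobs(T["image"],*RED,(205,225,245,262),20)];ks=[b for b in blobs(S["image"],*RED,(205,150,240,185),20)]
print(kt,ks); print(tri(T,kt[0][0],S,ks[0][0]),plane(T,kt[0][0],.092))
cv2.imwrite("pics/z.png",np.hstack([cv2.resize(T["image"][170:265,280:445],None,fx=3,fy=3,interpolation=2),]))
a=cv2.resize(T["image"][175:265,285:445],(640,360),interpolation=2)
b=cv2.resize(S["image"][170:245,265:425],(640,300)); 
E
```

```text
top (280, 175, 345, 235)
   [309.5 185. ] 12 [0.6065 0.0243 0.085 ] [0.6174 0.0269 0.013 ] [ 14 204 135]
   [290.1 203.6] 11 [0.5595 0.073  0.085 ] [0.567  0.0792 0.013 ] [ 13 168 132]
   [329.  203.5] 12 [ 0.5594 -0.0244  0.085 ] [ 0.5668 -0.0255  0.013 ] [ 14 215 135]
   [309.5 223. ] 12 [0.5109 0.0244 0.085 ] [0.5147 0.027  0.013 ] [ 14 218 136]
top (390, 215, 440, 260)
   [404.8 224.9] 8 [ 0.5052 -0.2119  0.085 ] [ 0.5086 -0.2268  0.013 ] [ 14 227 136]
   [398.9 242.5] 11 [ 0.462  -0.1962  0.085 ] [ 0.4622 -0.2099  0.013 ] [ 14 216 136]
   [418. 249.] 3 [ 0.4457 -0.2428  0.085 ] [ 0.4448 -0.2599  0.013 ] [ 14 207 134]
   [415.5 249.5] 2 [ 0.4445 -0.2366  0.085 ] [ 0.4435 -0.2533  0.013 ] [ 14 228 121]
side (275, 175, 340, 245)
   [293.6 184.6] 17 [0.5608 0.0753 0.085 ] [0.6057 0.1421 0.013 ] [ 13 255 161]
   [322.8 187.4] 14 [0.6079 0.0256 0.085 ] [0.658  0.0869 0.013 ] [ 12 252 164]
   [288.7 205.5] 13 [0.5116 0.0263 0.085 ] [0.5511 0.0877 0.013 ] [ 12 247 161]
   [319.4 207.9] 14 [ 0.5599 -0.0218  0.085 ] [0.6047 0.0344 0.013 ] [ 12 255 161]
side (330, 270, 385, 340)
   [339.3 306.6] 15 [ 0.4327 -0.2377  0.085 ] [ 0.4635 -0.2052  0.013 ] [ 12 247 161]
   [373.8 321.4] 25 [ 0.46   -0.2973  0.085 ] [ 0.4939 -0.2713  0.013 ] [ 13 255 158]
   [348.9 329. ] 21 [ 0.417  -0.2811  0.085 ] [ 0.4462 -0.2533  0.013 ] [ 12 255 163]
[(array([222.7       , 243.41538462]), 130)] [(array([220.07216495, 163.59793814]), 97)]
(array([0.4606465 , 0.23759833, 0.09593561]), np.float64(0.00060792133001125)) [[0.46092445 0.23846479 0.092     ]]
```

View pics/z.png

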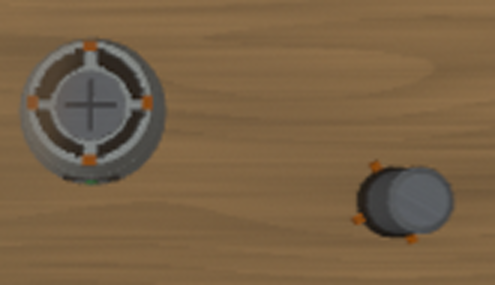

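Measured positions, with the side and top views agreeing to about 4 mm:

| Item | Position (x, y) | Yaw |
|---|---|---|
| Blender | (0.5595, 0.0253) | about 0° |
| Cup | (0.4775, -0.240) | about 25° |
| Knob | (0.4607, 0.238) | not applicable |

Spacing checks out: blender patches sit at radius about 48 mm, and cup tabs at about 36 mm. I'll go to the knob first.

```bash
cat >> h.py <<'E'
def go(x,y,z,a=None):
    o=get_obs();r=rot(o["tool_rot"]);d=r.inv().apply(np.array([x,y,z])-o["eef_pos"])*100
    X=r.apply([1,0,0]);an=np.degrees(np.arctan2(X[1],X[0]))
    print("t",round(o["t"],2),"pos",o["eef_pos"].round(4),"xang",an.round(2),"tilt",np.degrees(np.arccos(-r.apply([0,0,1])[2])).round(2),"w",round(o["gripper_width"],3),"F",np.round(o["contact_force"],1))
    print("d tool cm",d.round(2),"yaw",None if a is None else round(an-a,2))
E
python3 -c "
from h import *
go(.4607,.238,.15)"
```

```text
t 0.2 pos [0.247  0.6278 0.2307] xang 68.53 tilt 0.06 w 1.004 F [ 0.2 -0.   0.2]
d tool cm [-28.44  34.16   8.1 ] yaw None
```

```bash
python3 -m handwheel '[{"tx":-2.8,"ty":3.4,"tz":0.8},{"tx":-2.8,"ty":3.4,"tz":0.8},{"tx":-2.8,"ty":3.4,"tz":0.8},{"tx":-2.8,"ty":3.4,"tz":0.8},{"tx":-2.8,"ty":3.4,"tz":0.8}]' 40
python3 -m handwheel '[{"tx":-2.8,"ty":3.4,"tz":0.8},{"tx":-2.8,"ty":3.4,"tz":0.8},{"tx":-2.8,"ty":3.4,"tz":0.8},{"tx":-2.8,"ty":3.4,"tz":0.8},{}]'
python3 -c "
from h import *
go(.4607,.238,.063)"
```

```text
t 0.2 pos [0.247  0.6278 0.2307] xang 68.53 tilt 0.06 w 1.004 F [ 0.2 -0.   0.2]
d tool cm [-28.43  34.16  16.8 ] yaw Noneinvalid input
invalid input
```

```bash
python3 -m handwheel '[{"grip":8.5,"tx":-2.8,"ty":3.4,"tz":0.8,"yaw":0},{"grip":8.5,"tx":-2.8,"ty":3.4,"tz":0.8,"yaw":0},{"grip":8.5,"tx":-2.8,"ty":3.4,"tz":0.8,"yaw":0},{"grip":8.5,"tx":-2.8,"ty":3.4,"tz":0.8,"yaw":0},{"grip":8.5,"tx":-2.8,"ty":3.4,"tz":0.8,"yaw":0}]' 40
python3 -m handwheel '[{"grip":8.5,"tx":-2.8,"ty":3.4,"tz":0.8,"yaw":0},{"grip":8.5,"tx":-2.8,"ty":3.4,"tz":0.8,"yaw":0},{"grip":8.5,"tx":-2.8,"ty":3.4,"tz":0.8,"yaw":0},{"grip":8.5,"tx":-2.8,"ty":3.4,"tz":0.8,"yaw":0},{"grip":8.5,"tx":0,"ty":0,"tz":0,"yaw":0}]'
python3 -c "
from h import *
go(.4607,.238,.063)"
```

```text
t: 0.7
eef_pos: [0.3546, 0.4339, 0.191]
tool_rot: [0.0, 0.826, 0.563, 0.0]
contact_force: [1.3, -0.3, 0.1]
gripper_width: 0.995
t: 1.2
eef_pos: [0.4422, 0.2744, 0.1584]
tool_rot: [0.002, 0.829, 0.559, -0.001]
contact_force: [-0.3, 0.2, 0.5]
gripper_width: 0.994
t 1.2 pos [0.4422 0.2744 0.1584] xang 67.95 tilt 0.24 w 0.994 F [-0.3  0.2  0.5]
d tool cm [-2.64  3.07  9.55] yaw None
```

```bash
python3 -m handwheel '[{"grip":8.5,"tx":-2.7,"ty":3.1,"tz":0,"yaw":0},{"grip":8.5,"tx":0,"ty":0,"tz":2.5,"yaw":0},{"grip":8.5,"tx":0,"ty":0,"tz":0,"yaw":0},{"grip":8.5,"tx":0,"ty":0,"tz":0,"yaw":0}]'
python3 -c "
from h import *
go(.4607,.238,.063)
c=read_camera('side');cv2.imwrite('pics/k1.png',cv2.resize(c['image'][60:260,120:320],None,fx=3,fy=3))"
```

```text
t: 1.6
eef_pos: [0.4579, 0.2459, 0.1342]
tool_rot: [-0.0, 0.826, 0.563, -0.001]
contact_force: [0.8, 0.4, 1.0]
gripper_width: 0.996
t 1.6 pos [0.4579 0.2459 0.1342] xang 68.58 tilt 0.08 w 0.996 F [0.8 0.4 1. ]
d tool cm [-0.62  0.56  7.12] yaw None
```

View pics/k1.png

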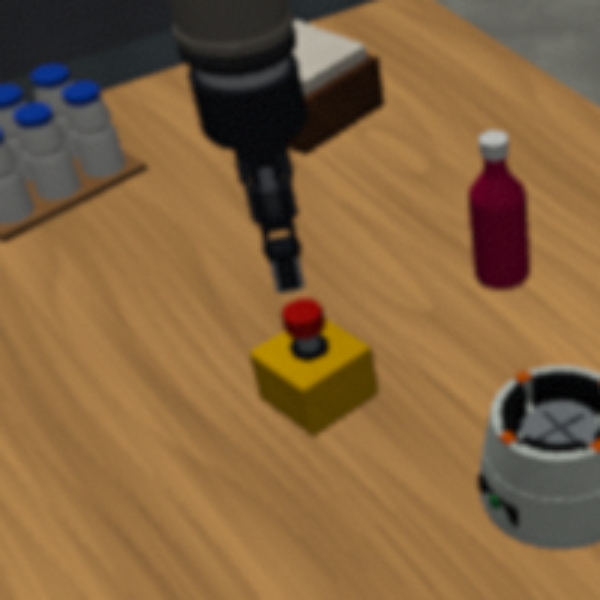

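The side crop shows the open gripper just above and behind the red knob, which is at crop (303,318). I'll correct the xy offset, then descend and grip.

```bash
python3 -m handwheel '[{"grip":8.5,"tx":-0.6,"ty":0.6,"tz":0,"yaw":0},{"grip":8.5,"tx":0,"ty":0,"tz":2.4,"yaw":0},{"grip":8.5,"tx":0,"ty":0,"tz":2.4,"yaw":0},{"grip":8.5,"tx":0,"ty":0,"tz":2.3,"yaw":0},{"grip":8.5,"tx":0,"ty":0,"tz":0,"yaw":0}]'
python3 -m handwheel '[{"grip":2,"tx":0,"ty":0,"tz":0,"yaw":0},{"grip":2,"tx":0,"ty":0,"tz":0,"yaw":0},{"grip":2,"tx":0,"ty":0,"tz":0,"yaw":0},{"grip":2,"tx":0,"ty":0,"tz":0,"yaw":0},{"grip":2,"tx":0,"ty":0,"tz":0,"yaw":0}]' 40
python3 -c "
from h import *
go(.4607,.238,.063)"
```

```text
t: 2.15
eef_pos: [0.4604, 0.2366, 0.0616]
tool_rot: [-0.0, 0.826, 0.563, -0.002]
contact_force: [-0.6, -0.4, 0.1]
gripper_width: 0.993
t: 2.65
eef_pos: [0.4624, 0.2373, 0.0645]
tool_rot: [0.0, 0.827, 0.563, 0.001]
contact_force: [-1.6, -2.0, 7.2]
gripper_width: 0.383
t 2.65 pos [0.4624 0.2373 0.0645] xang 68.51 tilt 0.06 w 0.383 F [-1.6 -2.   7.2]
d tool cm [ 0.   -0.19  0.15] yaw None
```

```bash
python3 -m handwheel '[{"grip":2,"tx":0,"ty":0,"tz":-0.5,"yaw":0},{"grip":2,"tx":0,"ty":0,"tz":-0.5,"yaw":0},{"grip":2,"tx":0,"ty":0,"tz":-0.5,"yaw":0},{"grip":2,"tx":0,"ty":0,"tz":-0.3,"yaw":0},{"grip":2,"tx":0,"ty":0,"tz":0,"yaw":0}]'
python3 - <<'E'
from h import *
go(.4607,.238,.063)
T=read_camera("top");S=read_camera("side")
for c,r in ((T,(205,215,245,262)),(S,(205,140,240,185))):
    for ce,a in blobs(c["image"],(0,150,60),(8,255,255),r,8): print(ce,a)
cv2.imwrite('pics/k2.png',cv2.resize(S['image'][110:210,170:270],None,fx=5,fy=5))
E
```

```text
t: 3.15
eef_pos: [0.462, 0.2369, 0.0794]
tool_rot: [0.0, 0.826, 0.563, -0.0]
contact_force: [10.6, 3.0, -29.4]
gripper_width: 0.379
t 3.15 pos [0.462  0.2369 0.0794] xang 68.52 tilt 0.06 w 0.379 F [ 10.6   3.  -29.4]
d tool cm [ 0.05 -0.16  1.64] yaw None
[214.11111111 161.16666667] 18
```

View pics/k2.png

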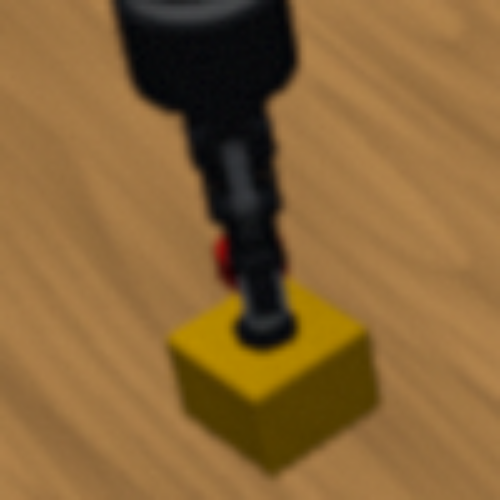

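The fingers hold the red head at crop (235,262). The tool rose 15 mm and then met 29 N, so the knob is at its stop. I'll release and lift.

```bash
python3 -m handwheel '[{"grip":8.5,"tx":0,"ty":0,"tz":0,"yaw":0},{"grip":8.5,"tx":0,"ty":0,"tz":0,"yaw":0},{"grip":8.5,"tx":0,"ty":0,"tz":0,"yaw":0},{"grip":8.5,"tx":0,"ty":0,"tz":0,"yaw":0},{"grip":8.5,"tx":0,"ty":0,"tz":-2,"yaw":0}]'
python3 -m handwheel '[{"grip":8.5,"tx":0,"ty":0,"tz":-4,"yaw":0},{"grip":8.5,"tx":0,"ty":0,"tz":-4,"yaw":0},{"grip":8.5,"tx":0,"ty":0,"tz":-4,"yaw":0},{"grip":8.5,"tx":0,"ty":0,"tz":-1,"yaw":0}]'
python3 -c "
from h import *
go(.4775,-.240,.225)"
```

```text
t: 3.75
eef_pos: [0.4604, 0.2366, 0.1]
tool_rot: [-0.0, 0.826, 0.563, -0.002]
contact_force: [-1.0, 0.3, 0.3]
gripper_width: 0.994
t: 4.15
eef_pos: [0.464, 0.2385, 0.2362]
tool_rot: [-0.0, 0.827, 0.563, 0.004]
contact_force: [0.1, -0.5, -0.2]
gripper_width: 0.996
t 4.15 pos [0.464  0.2385 0.2362] xang 68.51 tilt 0.46 w 0.996 F [ 0.1 -0.5 -0.2]
d tool cm [-44.04  18.79   0.9 ] yaw None
```

```bash
python3 -m handwheel '[{"grip":8.5,"tx":-4.2,"ty":1.8,"tz":0,"yaw":0},{"grip":8.5,"tx":-4.2,"ty":1.8,"tz":0,"yaw":0},{"grip":8.5,"tx":-4.2,"ty":1.8,"tz":0,"yaw":0},{"grip":8.5,"tx":-4.2,"ty":1.8,"tz":0,"yaw":0},{"grip":8.5,"tx":-4.2,"ty":1.8,"tz":0,"yaw":0}]'
python3 -m handwheel '[{"grip":8.5,"tx":-4.2,"ty":1.8,"tz":0,"yaw":0},{"grip":8.5,"tx":-4.2,"ty":1.8,"tz":0,"yaw":0},{"grip":8.5,"tx":-4.2,"ty":1.8,"tz":0,"yaw":0},{"grip":8.5,"tx":-4.2,"ty":1.8,"tz":0,"yaw":0},{"grip":8.5,"tx":0,"ty":0,"tz":0,"yaw":0}]'
python3 - <<'E'
from h import *
go(.4775,-.240,.225)
T=read_camera("top");S=read_camera("side")
u=[b for c,r in ((T,(205,215,245,262)),(S,(205,140,240,185))) for b in blobs(c["image"],(0,150,80),(8,255,255),r,20)]
print(u,tri(T,u[0][0],S,u[1][0]))
E
```

```text
t: 4.65
eef_pos: [0.4681, 0.0072, 0.2311]
tool_rot: [-0.0, 0.826, 0.563, -0.0]
contact_force: [0.3, 0.3, 0.5]
gripper_width: 0.995
t: 5.15
eef_pos: [0.4729, -0.1804, 0.2314]
tool_rot: [0.001, 0.829, 0.559, -0.001]
contact_force: [1.2, 0.7, 0.3]
gripper_width: 0.991
t 5.15 pos [ 0.4729 -0.1804  0.2314] xang 67.97 tilt 0.17 w 0.991 F [1.2 0.7 0.3]
d tool cm [-5.35  2.66  0.66] yaw None
[(array([221.19708029, 243.27737226]), 137), (array([219.26470588, 159.16666667]), 102)] (array([0.46100314, 0.23783264, 0.10922041]), np.float64(0.0004982114095513646))
```

The knob head's height rose from 0.0959 to 0.1092, so it is 13 mm up. Now the cup.

```bash
python3 -m handwheel '[{"grip":8.5,"tx":-4,"ty":2,"tz":0,"yaw":0},{"grip":8.5,"tx":-0.7,"ty":0.3,"tz":0,"yaw":0},{"grip":8.5,"tx":0,"ty":0,"tz":2,"yaw":0},{"grip":8.5,"tx":0,"ty":0,"tz":0,"yaw":0},{"grip":8.5,"tx":0,"ty":0,"tz":0,"yaw":0}]'
python3 -c "
from h import *
go(.4775,-.240,.060)"
```

```text
t: 5.75
eef_pos: [0.4784, -0.2243, 0.211]
tool_rot: [-0.001, 0.826, 0.564, -0.0]
contact_force: [0.3, 0.6, 0.4]
gripper_width: 0.999
t 5.75 pos [ 0.4784 -0.2243  0.211 ] xang 68.63 tilt 0.1 w 0.999 F [0.3 0.6 0.4]
d tool cm [-1.5   0.51 15.1 ] yaw None
```

```bash
python3 -m handwheel '[{"grip":8.5,"tx":-1.5,"ty":0.5,"tz":2,"yaw":0},{"grip":8.5,"tx":0,"ty":0,"tz":1.5,"yaw":0},{"grip":8.5,"tx":0,"ty":0,"tz":0,"yaw":0},{"grip":8.5,"tx":0,"ty":0,"tz":0,"yaw":0}]'
python3 -c "
from h import *
go(.4775,-.240,.060)
c=read_camera('side');cv2.imwrite('pics/c1.png',cv2.resize(c['image'][180:350,270:450],None,fx=3,fy=3))"
```

```text
t: 6.15
eef_pos: [0.4782, -0.241, 0.177]
tool_rot: [-0.0, 0.826, 0.563, 0.0]
contact_force: [-0.5, -0.1, 0.2]
gripper_width: 0.994
t 6.15 pos [ 0.4782 -0.241   0.177 ] xang 68.59 tilt 0.03 w 0.994 F [-0.5 -0.1  0.2]
d tool cm [ 0.06 -0.1  11.7 ] yaw None
```

View pics/c1.png

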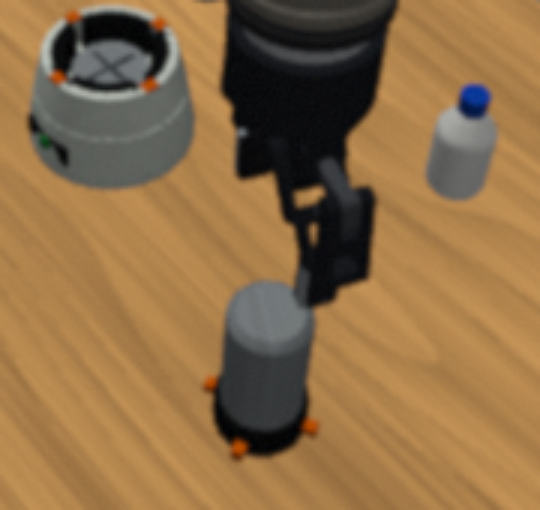

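```bash
python3 - <<'E'
from h import *
c=read_camera("side");o=get_obs();X=rot(o["tool_rot"]).apply([1,0,0])
P=[o["eef_pos"]+[0,0,.013]+s*.0425*X for s in(-1,0,1)]+[[.4775,-.24,.12]]
print((proj(c,P)-[270,180])*3)
E
```

```text
[[311.36318425 295.19461558]
 [281.66514958 234.14124893]
 [254.3302926  177.94864558]
 [270.24416822 308.33233391]]
```

The near fingertip is at crop (315,295) and the cup top at (268,312). Both match the projections (311,295) and (270,308), so I'll descend and grip.

```bash
python3 -m handwheel '[{"grip":8.5,"tx":0,"ty":-0.1,"tz":3,"yaw":0},{"grip":8.5,"tx":0,"ty":0,"tz":3,"yaw":0},{"grip":8.5,"tx":0,"ty":0,"tz":3,"yaw":0},{"grip":8.5,"tx":0,"ty":0,"tz":2.7,"yaw":0},{"grip":8.5,"tx":0,"ty":0,"tz":0,"yaw":0}]'
python3 -m handwheel '[{"grip":8.5,"tx":0,"ty":0,"tz":0,"yaw":0},{"grip":4,"tx":0,"ty":0,"tz":0,"yaw":0},{"grip":4,"tx":0,"ty":0,"tz":0,"yaw":0},{"grip":4,"tx":0,"ty":0,"tz":0,"yaw":0},{"grip":4,"tx":0,"ty":0,"tz":0,"yaw":0}]' 60
python3 -c "
from h import *
go(.4775,-.240,.060)"
```

```text
t: 6.75
eef_pos: [0.4753, -0.24, 0.0573]
tool_rot: [-0.002, 0.826, 0.563, -0.001]
contact_force: [-0.2, -0.0, -0.2]
gripper_width: 0.99
t: 7.25
eef_pos: [0.4779, -0.2418, 0.0611]
tool_rot: [0.001, 0.827, 0.563, 0.001]
contact_force: [-0.7, 0.3, 8.9]
gripper_width: 0.619
t 7.25 pos [ 0.4779 -0.2418  0.0611] xang 68.51 tilt 0.17 w 0.619 F [-0.7  0.3  8.9]
d tool cm [ 0.16 -0.1   0.11] yaw None
```

```bash
python3 -m handwheel '[{"grip":4,"tx":0,"ty":0,"tz":-2,"yaw":0},{"grip":4,"tx":0,"ty":0,"tz":-3,"yaw":0},{"grip":4,"tx":0,"ty":0,"tz":-4,"yaw":0},{"grip":4,"tx":0,"ty":0,"tz":-3,"yaw":0},{"grip":4,"tx":0,"ty":0,"tz":-2,"yaw":0}]'
python3 -m handwheel '[{"grip":4,"tx":0,"ty":0,"tz":0,"yaw":5},{"grip":4,"tx":0,"ty":0,"tz":0,"yaw":8},{"grip":4,"tx":0,"ty":0,"tz":0,"yaw":8},{"grip":4,"tx":0,"ty":0,"tz":0,"yaw":4},{"grip":4,"tx":0,"ty":0,"tz":0,"yaw":0}]'
python3 -c "
from h import *
go(.5595,.0253,.175,43.5)"
```

```text
t: 7.75
eef_pos: [0.4772, -0.2416, 0.2021]
tool_rot: [0.001, 0.827, 0.563, 0.001]
contact_force: [0.3, -0.9, -2.9]
gripper_width: 0.621
t: 8.25
eef_pos: [0.4764, -0.241, 0.1995]
tool_rot: [-0.0, 0.929, 0.371, 0.0]
contact_force: [0.0, 0.5, -3.6]
gripper_width: 0.62
t 8.25 pos [ 0.4764 -0.241   0.1995] xang 43.5 tilt 0.01 w 0.62 F [ 0.   0.5 -3.6]
d tool cm [ 24.36 -13.6    2.46] yaw 0.0
```

```bash
python3 -m handwheel '[{"grip":4,"tx":2.5,"ty":-1.4,"tz":0,"yaw":0},{"grip":4,"tx":4,"ty":-2.2,"tz":0,"yaw":0},{"grip":4,"tx":4,"ty":-2.2,"tz":0,"yaw":0},{"grip":4,"tx":4,"ty":-2.2,"tz":0,"yaw":0},{"grip":4,"tx":4,"ty":-2.2,"tz":0,"yaw":0}]'
python3 -m handwheel '[{"grip":4,"tx":3.5,"ty":-2,"tz":0,"yaw":0},{"grip":4,"tx":2,"ty":-1.4,"tz":0.5,"yaw":0},{"grip":4,"tx":0,"ty":0,"tz":2,"yaw":0},{"grip":4,"tx":0,"ty":0,"tz":0,"yaw":0},{"grip":4,"tx":0,"ty":0,"tz":0,"yaw":0}]'
python3 - <<'E'
from h import *
go(.5595,.0253,.175,43.5)
T=read_camera("top");S=read_camera("side")
OR=((3,150,100),(14,255,255))
u=get_obs()["eef_pos"][2]-.061+.013
print("tabz",u)
for n,c,r in (("top",T,(270,160,360,245)),("side",S,(265,130,350,245))):
    for ce,a in blobs(c["image"],*OR,r): print(n,ce.round(1),a,plane(c,ce,.085)[0].round(4),plane(c,ce,u)[0].round(4))
cv2.imwrite('pics/b1.png',np.hstack([cv2.resize(S['image'][100:250,240:390],(400,400)),cv2.resize(T['image'][140:260,250:370],(400,400))]))
E
```

```text
t: 8.75
eef_pos: [0.5407, -0.0382, 0.1997]
tool_rot: [-0.0, 0.928, 0.372, 0.0]
contact_force: [0.8, -0.6, -2.3]
gripper_width: 0.615
t: 9.25
eef_pos: [0.5566, 0.0217, 0.1744]
tool_rot: [0.0, 0.929, 0.371, -0.001]
contact_force: [-0.3, -0.3, -3.1]
gripper_width: 0.618
t 9.25 pos [0.5566 0.0217 0.1744] xang 43.53 tilt 0.07 w 0.618 F [-0.3 -0.3 -3.1]
d tool cm [ 0.46 -0.06 -0.06] yaw 0.03
tabz 0.1271891443743457
side [276.  132.5] 6 [0.6475 0.2739 0.085 ] [0.6157 0.222  0.1272]
side [277. 143.] 9 [0.6229 0.2333 0.085 ] [0.5926 0.1841 0.1272]
side [278.2 151.5] 4 [0.6048 0.2015 0.085 ] [0.5757 0.1543 0.1272]
side [284.5 155.8] 10 [0.607  0.1772 0.085 ] [0.5777 0.1315 0.1272]
side [318.8 175. ] 6 [0.6281 0.0655 0.085 ] [0.5975 0.027  0.1272]
side [292.2 188.8] 11 [0.5498 0.0658 0.085 ] [0.5242 0.0272 0.1272]
side [322.8 187.4] 14 [0.6079 0.0256 0.085 ] [ 0.5786 -0.0104  0.1272]
side [314.9 190.5] 15 [0.587  0.0285 0.085 ] [ 0.559  -0.0076  0.1272]
side [288.9 205.4] 15 [0.5123 0.0263 0.085 ] [ 0.4891 -0.0097  0.1272]
side [319.3 207.7] 15 [ 0.5601 -0.0214  0.085 ] [ 0.5339 -0.0544  0.1272]
```

View pics/b1.png

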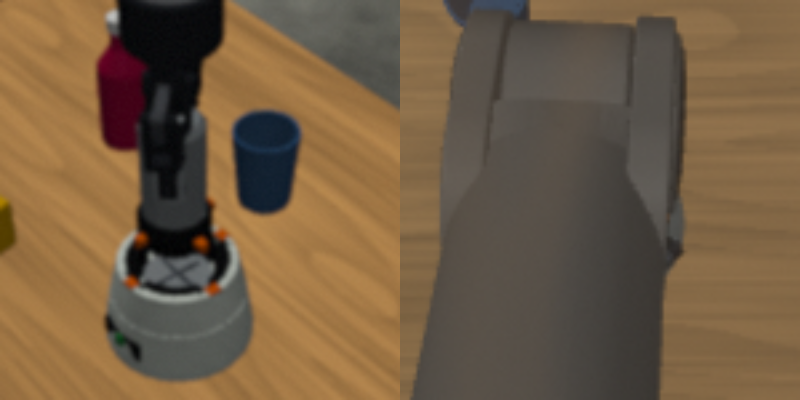

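The cup hangs over the ring. Its tabs are at pixels (292,189), (315,190) and (319,175), and the ring patches at (289,205), (319,208) and (323,187). Yaw is about 0°, and the centre offset is within about 2 mm by both estimates. I'll lower it to just above the rim and measure again, where height error matters less.

```bash
python3 -m handwheel '[{"grip":4,"tx":0,"ty":0,"tz":1,"yaw":0},{"grip":4,"tx":0,"ty":0,"tz":1,"yaw":0},{"grip":4,"tx":0,"ty":0,"tz":0.8,"yaw":0},{"grip":4,"tx":0,"ty":0,"tz":0,"yaw":0},{"grip":4,"tx":0,"ty":0,"tz":0,"yaw":0}]'
python3 - <<'E'
from h import *
go(.5595,.0253,.136,43.5)
S=read_camera("side")
u=get_obs()["eef_pos"][2]-.061+.013
print("tabz",u)
for ce,a in blobs(S["image"],(3,150,100),(14,255,255),(283,165,335,245)): print(ce.round(1),a,plane(S,ce,.085)[0].round(4),plane(S,ce,u)[0].round(4))
E
```

```text
t: 9.85
eef_pos: [0.5569, 0.0225, 0.1459]
tool_rot: [-0.0, 0.929, 0.371, -0.0]
contact_force: [-0.4, -0.5, -3.0]
gripper_width: 0.615
t 9.85 pos [0.5569 0.0225 0.1459] xang 43.52 tilt 0.05 w 0.615 F [-0.4 -0.5 -3. ]
d tool cm [ 0.38 -0.03  0.99] yaw 0.02
tabz 0.09825453969837065
[291.7 184.7] 3 [0.5573 0.0781 0.085 ] [0.5491 0.0657 0.0983]
[321.3 186.5] 21 [0.6071 0.0299 0.085 ] [0.5979 0.0185 0.0983]
[292.5 198.2] 13 [0.532  0.0402 0.085 ] [0.5243 0.0286 0.0983]
[314.5 200. ] 12 [0.567  0.0045 0.085 ] [ 0.5586 -0.0064  0.0983]
[288.9 205.4] 15 [0.5123 0.0263 0.085 ] [0.505  0.015  0.0983]
[319.3 207.9] 16 [ 0.5598 -0.0217  0.085 ] [ 0.5516 -0.0321  0.0983]
```

```bash
python3 -m handwheel '[{"grip":4,"tx":0,"ty":0.1,"tz":0.4,"yaw":0},{"grip":4,"tx":0,"ty":0,"tz":0.3,"yaw":0},{"grip":4,"tx":0,"ty":0,"tz":0,"yaw":0}]'
python3 -m handwheel '[{"grip":4,"tx":0,"ty":0,"tz":0.3,"yaw":0},{"grip":4,"tx":0,"ty":0,"tz":0,"yaw":0}]'
python3 -m handwheel '[{"grip":4,"tx":0,"ty":0,"tz":0.3,"yaw":0},{"grip":4,"tx":0,"ty":0,"tz":0,"yaw":0}]'
```

```text
t: 10.2
eef_pos: [0.5575, 0.0219, 0.1389]
tool_rot: [-0.0, 0.929, 0.371, -0.0]
contact_force: [-0.5, 0.3, -2.8]
gripper_width: 0.619
t: 10.4
eef_pos: [0.5576, 0.0219, 0.136]
tool_rot: [-0.0, 0.929, 0.371, -0.0]
contact_force: [0.0, 0.6, -3.1]
gripper_width: 0.617
t: 10.6
eef_pos: [0.5581, 0.022, 0.1331]
tool_rot: [0.0, 0.929, 0.371, 0.0]
contact_force: [0.5, -0.2, -4.2]
gripper_width: 0.611
```

```bash
python3 -m handwheel '[{"grip":4,"tx":0,"ty":0,"tz":0.3,"yaw":0},{"grip":4,"tx":0,"ty":0,"tz":0,"yaw":0}]'
python3 -m handwheel '[{"grip":4,"tx":0,"ty":0,"tz":0.2,"yaw":0},{"grip":4,"tx":0,"ty":0,"tz":0,"yaw":0}]'
python3 - <<'E'
from h import *
S=read_camera("side")
u=get_obs()["eef_pos"][2]-.061+.013
print("tabz",u)
for ce,a in blobs(S["image"],(3,150,100),(14,255,255),(283,165,335,245)): print(ce.round(1),a,plane(S,ce,.085)[0].round(4),plane(S,ce,u)[0].round(4))
cv2.imwrite('pics/b2.png',cv2.resize(S['image'][150:245,260:355],(570,570),interpolation=2))
E
```

```text
t: 10.8
eef_pos: [0.558, 0.0219, 0.1301]
tool_rot: [0.0, 0.929, 0.371, 0.0]
contact_force: [1.0, 0.1, -3.9]
gripper_width: 0.616
t: 11.0
eef_pos: [0.558, 0.022, 0.1283]
tool_rot: [0.0, 0.929, 0.371, 0.0]
contact_force: [1.6, -0.2, -4.2]
gripper_width: 0.617
tabz 0.08027016644711234
[292.3 185. ] 7 [0.5577 0.0763 0.085 ] [0.5607 0.0806 0.0803]
[322.8 187.4] 14 [0.6079 0.0256 0.085 ] [0.6112 0.0296 0.0803]
[319.  190.5] 2 [0.5944 0.0227 0.085 ] [0.5976 0.0267 0.0803]
[290.7 204.9] 27 [0.5163 0.0253 0.085 ] [0.519  0.0293 0.0803]
[317.7 206.9] 26 [ 0.5589 -0.0172  0.085 ] [ 0.5618 -0.0135  0.0803]
```

View pics/b2.png

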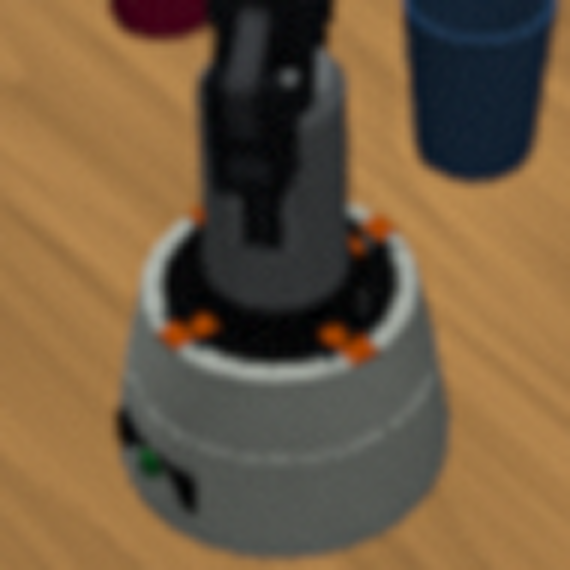

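The tabs at crop (203,323), (333,335) and (357,245) lie right beside their orange patches, so they are lined up and entering the slots. No push-back so far, so I'll continue down.

```bash
for i in 1; do python3 -m handwheel '[{"grip":4,"tx":0,"ty":0,"tz":0.2,"yaw":0},{"grip":4,"tx":0,"ty":0,"tz":0,"yaw":0}]'; done
python3 -m handwheel '[{"grip":4,"tx":0,"ty":0,"tz":0.2,"yaw":0},{"grip":4,"tx":0,"ty":0,"tz":0,"yaw":0}]'
python3 -m handwheel '[{"grip":4,"tx":0,"ty":0,"tz":0.2,"yaw":0},{"grip":4,"tx":0,"ty":0,"tz":0,"yaw":0}]'
```

```text
t: 11.25
eef_pos: [0.5581, 0.0219, 0.1266]
tool_rot: [-0.0, 0.929, 0.371, 0.0]
contact_force: [0.2, -0.1, 2.6]
gripper_width: 0.619
t: 11.45
eef_pos: [0.5581, 0.0218, 0.1246]
tool_rot: [0.0, 0.929, 0.371, 0.0]
contact_force: [0.2, -0.7, 4.7]
gripper_width: 0.62
t: 11.65
eef_pos: [0.5581, 0.0218, 0.1226]
tool_rot: [0.0, 0.929, 0.371, 0.0]
contact_force: [-2.1, 0.1, 7.2]
gripper_width: 0.616
```

```bash
python3 -m handwheel '[{"grip":4,"tx":0,"ty":0,"tz":0.2,"yaw":0},{"grip":4,"tx":0,"ty":0,"tz":0,"yaw":0}]' 80
python3 -m handwheel '[{"grip":4,"tx":0,"ty":0,"tz":0.2,"yaw":0},{"grip":4,"tx":0,"ty":0,"tz":0,"yaw":0}]'
```

```text
t: 11.85
eef_pos: [0.5583, 0.0217, 0.122]
tool_rot: [-0.0, 0.929, 0.371, 0.001]
contact_force: [-5.5, -0.2, 19.1]
gripper_width: 0.612
t: 12.05
eef_pos: [0.5586, 0.0215, 0.1219]
tool_rot: [-0.001, 0.929, 0.37, 0.001]
contact_force: [-10.2, -1.2, 36.5]
gripper_width: 0.615
```

The tool hit the hard stop at 0.122, about 6 mm below plate contact. I'll ease off slightly, then check.

```bash
python3 -m handwheel '[{"grip":4,"tx":0,"ty":0,"tz":-0.1,"yaw":0},{"grip":4,"tx":0,"ty":0,"tz":0,"yaw":0},{"grip":4,"tx":0,"ty":0,"tz":0,"yaw":0},{"grip":4,"tx":0,"ty":0,"tz":0,"yaw":0},{"grip":4,"tx":0,"ty":0,"tz":0,"yaw":0}]'
python3 - <<'E'
from h import *
go(.5595,.0253,.122)
S=read_camera("side");T=read_camera("top")
cv2.imwrite('pics/b3.png',cv2.resize(S['image'][80:260,180:400],(733,600),interpolation=2))
for c,r in ((T,(205,215,245,262)),(S,(205,140,240,185))): print(blobs(c["image"],(0,150,80),(8,255,255),r,20))
E
```

```text
t: 12.55
eef_pos: [0.5585, 0.0216, 0.122]
tool_rot: [-0.0, 0.929, 0.371, 0.001]
contact_force: [-8.6, -0.1, 27.7]
gripper_width: 0.612
t 12.55 pos [0.5585 0.0216 0.122 ] xang 43.49 tilt 0.11 w 0.612 F [-8.6 -0.1 27.7]
d tool cm [ 0.33 -0.2  -0.  ] yaw None
[(array([221.15217391, 243.29710145]), 138)]
[(array([219.32038835, 159.14563107]), 103)]
```

View pics/b3.png

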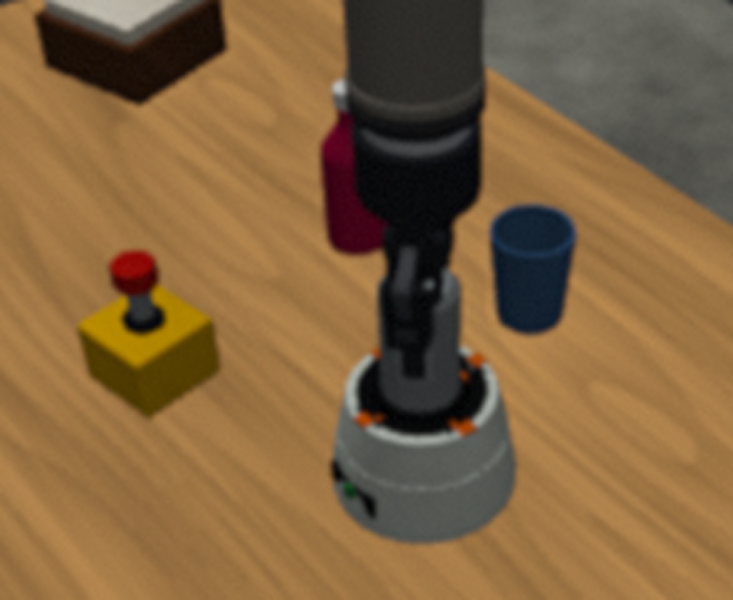

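The cup is seated with its tabs sunk in the slots, at crop (370,420) and (463,427). The knob is up at (134,272), the bottle and tumbler in view are standing, and the press is steady at 28 N. I'll hand in.

```bash
python3 -c "
from station import *
print(hand_in())"
```

```text
the job is handed in; nothing more can be done
None
```

I pulled the stop knob up, set the cup in the blender ring with its tabs in the slots, and pressed it down. I handed the job in at about 12.7 s while still holding it down; no verdict is reported.

**Last checks**
- **Knob:** its head rose 13.3 mm between two-camera measurements. It was still at the same pixels in the last pictures.
- **Cup:** the tool met the start plate at about 0.128 m and a hard stop at 0.122 m, so the plate is about 6 mm down. The last force reading was 28 N downward, set to an 80 N grip, with the tool tilted 0.1°. There was also a steady sideways force of about 9 N.
- **Bystanders:** the juice bottle and tumbler are standing in the last picture. The yogurt bottle was outside that crop; it was last seen standing before I gripped the cup, and the arm did not go near it afterwards.

**Disagreements**
- The camera and the arm's own position readings differed by about 3 mm on where the cup was centred over the ring. I split the difference, and the tabs went into the slots without resistance.
- I did not measure the cup's final centring separately; I judged it from the tabs being in the slots.
- My first two move commands were refused because the rows lacked some keys. They moved nothing.

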